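Top up the heatsink carrier and lift it level off its pins

TASK

Put the two spare heatsinks from the bench into the two empty pockets of the carrier, fins up and fully down, leaving the seated ones where they are. Then take the carrier by its handle, lift it straight up off the station's pins and hold it level and still, 10 to 20 cm above the station; the program finishes while holding it there. Keep the carrier level all the way and do not disturb the other things on the bench.

Things in the scene. Friction and masses are not known exactly. Their poses are not given: they have to be found in the camera images.
- carrier: Loose aluminium plate, 212 (x) x 140 (y) x 15 mm, about 0.5 kg with its handle, standing on the station. Origin: centre of its underside. Six pockets, 32 (x) x 38 (y) mm, 9 mm deep, mouths chamfered 2 mm, at x = -58, 0, 58, y = +-44 mm. A 12 mm through hole at x = +-94, y = 0 takes a pin of the station with 1 mm play all round.
- handle_grip (a point): Middle of the grip of the carrier's bridge handle, 63 mm above the carrier's underside, over its centre: a flat-sided black bar 14 mm wide (carrier y), 18 mm high, 116 mm long (carrier x) on two 10 mm posts 96 mm apart. Axes as the carrier's. Seated heatsinks end 35 mm below this point. With all pockets full the carrier is balanced under it.
- station: Dark steel plate 240 (x) x 110 x 8 mm, fixed to the bench; origin: centre of its underside, at bench height. Two upright 10 mm pins with tapered noses at x = +-94, y = 0 end 18 mm above its top, 3 mm above the carrier plate standing on it. The carrier comes off straight up.
- pocket_1 (a point): a pocket of the carrier at carrier x = -58 mm, y = 44 mm: the point where the centre of a fully seated heatsink lies, 17 mm above the carrier's underside (pocket floor at 6 mm, pocket mouth at 15 mm). Axes as the carrier's. Two of the six pockets, any two, are empty
- pocket_2 (a point): a pocket of the carrier at carrier x = 0 mm, y = 44 mm: the point where the centre of a fully seated heatsink lies, 17 mm above the carrier's underside (pocket floor at 6 mm, pocket mouth at 15 mm). Axes as the carrier's. Two of the six pockets, any two, are empty
- pocket_3 (a point): a pocket of the carrier at carrier x = 58 mm, y = 44 mm: the point where the centre of a fully seated heatsink lies, 17 mm above the carrier's underside (pocket floor at 6 mm, pocket mouth at 15 mm). Axes as the carrier's. Two of the six pockets, any two, are empty
- pocket_4 (a point): a pocket of the carrier at carrier x = -58 mm, y = -44 mm: the point where the centre of a fully seated heatsink lies, 17 mm above the carrier's underside (pocket floor at 6 mm, pocket mouth at 15 mm). Axes as the carrier's. Two of the six pockets, any two, are empty
- pocket_5 (a point): a pocket of the carrier at carrier x = 0 mm, y = -44 mm: the point where the centre of a fully seated heatsink lies, 17 mm above the carrier's underside (pocket floor at 6 mm, pocket mouth at 15 mm). Axes as the carrier's. Two of the six pockets, any two, are empty
- pocket_6 (a point): a pocket of the carrier at carrier x = 58 mm, y = -44 mm: the point where the centre of a fully seated heatsink lies, 17 mm above the carrier's underside (pocket floor at 6 mm, pocket mouth at 15 mm). Axes as the carrier's. Two of the six pockets, any two, are empty
- heatsink_1 (a point): Centre (half-way up) of a black finned heatsink, 28 (x) x 34 (y) x 22 mm high, 45 g. One of the four already in pockets at the start, in any of them, its axes along the carrier's or half a turn off. Grasp it across its 28 mm, on the fin ends. Seated it stands 13 mm out of the pocket with 2 mm play on each side, 30 mm from its neighbours along carrier x, 20 mm sideways from the handle's grip.
- heatsink_2 (a point): Centre (half-way up) of a black finned heatsink, 28 (x) x 34 (y) x 22 mm high, 45 g. One of the four already in pockets at the start, in any of them, its axes along the carrier's or half a turn off. Grasp it across its 28 mm, on the fin ends. Seated it stands 13 mm out of the pocket with 2 mm play on each side, 30 mm from its neighbours along carrier x, 20 mm sideways from the handle's grip.
- heatsink_3 (a point): Centre (half-way up) of a black finned heatsink, 28 (x) x 34 (y) x 22 mm high, 45 g. One of the four already in pockets at the start, in any of them, its axes along the carrier's or half a turn off. Grasp it across its 28 mm, on the fin ends. Seated it stands 13 mm out of the pocket with 2 mm play on each side, 30 mm from its neighbours along carrier x, 20 mm sideways from the handle's grip.
- heatsink_4 (a point): Centre (half-way up) of a black finned heatsink, 28 (x) x 34 (y) x 22 mm high, 45 g. One of the four already in pockets at the start, in any of them, its axes along the carrier's or half a turn off. Grasp it across its 28 mm, on the fin ends. Seated it stands 13 mm out of the pocket with 2 mm play on each side, 30 mm from its neighbours along carrier x, 20 mm sideways from the handle's grip.
- heatsink_5 (a point): Centre (half-way up) of a black finned heatsink, 28 (x) x 34 (y) x 22 mm high, 45 g. One of the two spares, upright on the bench right of the carrier, at any yaw. Grasp it across its 28 mm, on the fin ends. Seated it stands 13 mm out of the pocket with 2 mm play on each side, 30 mm from its neighbours along carrier x, 20 mm sideways from the handle's grip.
- heatsink_6 (a point): Centre (half-way up) of a black finned heatsink, 28 (x) x 34 (y) x 22 mm high, 45 g. One of the two spares, upright on the bench right of the carrier, at any yaw. Grasp it across its 28 mm, on the fin ends. Seated it stands 13 mm out of the pocket with 2 mm play on each side, 30 mm from its neighbours along carrier x, 20 mm sideways from the handle's grip.
- battery: block battery, 46 x 26 x 18 mm, lying on the bench between robot and carrier; origin at its underside; to be left alone
- knob_a: black ribbed control knob, 26 mm across, 18 mm high, on the bench between robot and carrier; origin at its underside; to be left alone
- knob_b: white ribbed control knob, 26 mm across, 18 mm high, on the bench between robot and carrier, left of the black one; origin at its underside; to be left alone
- pliers_blue: blue-handled pliers, 152 mm long, lying on the bench behind and to the left of the carrier; origin at its underside; to be left alone
- handle: the carrier's bridge handle as a part, fixed to the carrier; origin and axes are those of the carrier
Mind the look-alikes: they are no part of the job. Leave any red look-alike of the part that bears heatsink_5 alone.

How it is judged:
On the way, in this order (a step that is already met when the one before it is completed fails the run):
1. both spares are fully seated in the empty pockets, all six heatsinks in pockets, while the carrier stands on its station ((distance between heatsink_1 and pocket_1 below 0.005 m or distance between heatsink_1 and pocket_2 below 0.005 m or distance between heatsink_1 and pocket_3 below 0.005 m or distance between heatsink_1 and pocket_4 below 0.005 m or distance between heatsink_1 and pocket_5 below 0.005 m or distance between heatsink_1 and pocket_6 below 0.005 m) and (distance between heatsink_2 and pocket_1 below 0.005 m or distance between heatsink_2 and pocket_2 below 0.005 m or distance between heatsink_2 and pocket_3 below 0.005 m or distance between heatsink_2 and pocket_4 below 0.005 m or distance between heatsink_2 and pocket_5 below 0.005 m or distance between heatsink_2 and pocket_6 below 0.005 m) and (distance between heatsink_3 and pocket_1 below 0.005 m or distance between heatsink_3 and pocket_2 below 0.005 m or distance between heatsink_3 and pocket_3 below 0.005 m or distance between heatsink_3 and pocket_4 below 0.005 m or distance between heatsink_3 and pocket_5 below 0.005 m or distance between heatsink_3 and pocket_6 below 0.005 m) and (distance between heatsink_4 and pocket_1 below 0.005 m or distance between heatsink_4 and pocket_2 below 0.005 m or distance between heatsink_4 and pocket_3 below 0.005 m or distance between heatsink_4 and pocket_4 below 0.005 m or distance between heatsink_4 and pocket_5 below 0.005 m or distance between heatsink_4 and pocket_6 below 0.005 m) and (distance between heatsink_5 and pocket_1 below 0.005 m or distance between heatsink_5 and pocket_2 below 0.005 m or distance between heatsink_5 and pocket_3 below 0.005 m or distance between heatsink_5 and pocket_4 below 0.005 m or distance between heatsink_5 and pocket_5 below 0.005 m or distance between heatsink_5 and pocket_6 below 0.005 m) and (distance between heatsink_6 and pocket_1 below 0.005 m or distance between heatsink_6 and pocket_2 below 0.005 m or distance between heatsink_6 and pocket_3 below 0.005 m or distance between heatsink_6 and pocket_4 below 0.005 m or distance between heatsink_6 and pocket_5 below 0.005 m or distance between heatsink_6 and pocket_6 below 0.005 m) and angle between each of heatsink_5, heatsink_6's own z axis and vertical below 0.15 rad and z of carrier in the frame of station below 0.012 m), for 0.2 s.
2. the carrier, still full and level, is clear of the pins ((distance between heatsink_5 and pocket_1 below 0.005 m or distance between heatsink_5 and pocket_2 below 0.005 m or distance between heatsink_5 and pocket_3 below 0.005 m or distance between heatsink_5 and pocket_4 below 0.005 m or distance between heatsink_5 and pocket_5 below 0.005 m or distance between heatsink_5 and pocket_6 below 0.005 m) and (distance between heatsink_6 and pocket_1 below 0.005 m or distance between heatsink_6 and pocket_2 below 0.005 m or distance between heatsink_6 and pocket_3 below 0.005 m or distance between heatsink_6 and pocket_4 below 0.005 m or distance between heatsink_6 and pocket_5 below 0.005 m or distance between heatsink_6 and pocket_6 below 0.005 m) and z of carrier in the frame of station above 0.038 m and angle between carrier's own z axis and vertical below 0.12 rad), for 0.1 s.
At the end, for the whole second after the job is handed in: all six heatsinks seated in the pockets (centres within 5 mm, fins up), the fingers holding the carrier by its handle, its underside 90 to 215 mm above the station's top, within 50 mm sideways of it, tilted under 0.07 rad, still (30 mm/s, 0.15 rad/s), off the station ((distance between heatsink_1 and pocket_1 below 0.005 m or distance between heatsink_1 and pocket_2 below 0.005 m or distance between heatsink_1 and pocket_3 below 0.005 m or distance between heatsink_1 and pocket_4 below 0.005 m or distance between heatsink_1 and pocket_5 below 0.005 m or distance between heatsink_1 and pocket_6 below 0.005 m) and (distance between heatsink_2 and pocket_1 below 0.005 m or distance between heatsink_2 and pocket_2 below 0.005 m or distance between heatsink_2 and pocket_3 below 0.005 m or distance between heatsink_2 and pocket_4 below 0.005 m or distance between heatsink_2 and pocket_5 below 0.005 m or distance between heatsink_2 and pocket_6 below 0.005 m) and (distance between heatsink_3 and pocket_1 below 0.005 m or distance between heatsink_3 and pocket_2 below 0.005 m or distance between heatsink_3 and pocket_3 below 0.005 m or distance between heatsink_3 and pocket_4 below 0.005 m or distance between heatsink_3 and pocket_5 below 0.005 m or distance between heatsink_3 and pocket_6 below 0.005 m) and (distance between heatsink_4 and pocket_1 below 0.005 m or distance between heatsink_4 and pocket_2 below 0.005 m or distance between heatsink_4 and pocket_3 below 0.005 m or distance between heatsink_4 and pocket_4 below 0.005 m or distance between heatsink_4 and pocket_5 below 0.005 m or distance between heatsink_4 and pocket_6 below 0.005 m) and (distance between heatsink_5 and pocket_1 below 0.005 m or distance between heatsink_5 and pocket_2 below 0.005 m or distance between heatsink_5 and pocket_3 below 0.005 m or distance between heatsink_5 and pocket_4 below 0.005 m or distance between heatsink_5 and pocket_5 below 0.005 m or distance between heatsink_5 and pocket_6 below 0.005 m) and (distance between heatsink_6 and pocket_1 below 0.005 m or distance between heatsink_6 and pocket_2 below 0.005 m or distance between heatsink_6 and pocket_3 below 0.005 m or distance between heatsink_6 and pocket_4 below 0.005 m or distance between heatsink_6 and pocket_5 below 0.005 m or distance between heatsink_6 and pocket_6 below 0.005 m) and angle between each of heatsink_5, heatsink_6's own z axis and vertical below 0.15 rad and z of carrier in the frame of station between 0.098 and 0.223 m and horizontal distance between carrier and station below 0.05 m and angle between carrier's own z axis and vertical below 0.07 rad and linear speed of carrier below 0.03 m/s and angular speed of carrier below 0.15 rad/s and contact force between handle and the fingers above 2 N and contact force between carrier and station below 0.1 N); the arm keeps its last pose, push and grip.
It fails at once if the carrier is tipped by more than 0.2 rad (angle between carrier's own z axis and vertical above 0.2 rad).
It fails at once if a heatsink that was already seated is taken out of its pocket (not (distance between heatsink_1 and pocket_1 below 0.02 m or distance between heatsink_1 and pocket_2 below 0.02 m or distance between heatsink_1 and pocket_3 below 0.02 m or distance between heatsink_1 and pocket_4 below 0.02 m or distance between heatsink_1 and pocket_5 below 0.02 m or distance between heatsink_1 and pocket_6 below 0.02 m) or not (distance between heatsink_2 and pocket_1 below 0.02 m or distance between heatsink_2 and pocket_2 below 0.02 m or distance between heatsink_2 and pocket_3 below 0.02 m or distance between heatsink_2 and pocket_4 below 0.02 m or distance between heatsink_2 and pocket_5 below 0.02 m or distance between heatsink_2 and pocket_6 below 0.02 m) or not (distance between heatsink_3 and pocket_1 below 0.02 m or distance between heatsink_3 and pocket_2 below 0.02 m or distance between heatsink_3 and pocket_3 below 0.02 m or distance between heatsink_3 and pocket_4 below 0.02 m or distance between heatsink_3 and pocket_5 below 0.02 m or distance between heatsink_3 and pocket_6 below 0.02 m) or not (distance between heatsink_4 and pocket_1 below 0.02 m or distance between heatsink_4 and pocket_2 below 0.02 m or distance between heatsink_4 and pocket_3 below 0.02 m or distance between heatsink_4 and pocket_4 below 0.02 m or distance between heatsink_4 and pocket_5 below 0.02 m or distance between heatsink_4 and pocket_6 below 0.02 m)).
It fails at once if another thing on the bench is moved by more than 30 mm (distance of any of battery, knob_a, knob_b, pliers_blue from where it was at the start of the episode above 0.03 m).
It also fails if it takes over 69 s, if anything falls off the work surface, if the arm or the gripper's body presses on something with over 40 N, if the wrist force passes 120 N, or if a joint passes its speed limit or range.

ROBOT

A 7-joint arm with a two-finger parallel gripper is mounted at the origin on a cart in front of the work surface, level with it; the furniture and walls round the work are solid. World frame = base frame: x ahead of the robot, y to its left, z up, the work surface at z = 0. Lengths are in m, angles in rad, forces in N, time in s.
With the tool pointing down it reaches from about 0.4 to 0.875 m from the base axis. Payload 19.3 kg.
Tool frame: the origin (TCP) lies on the mounting face of the last link; the fingertips stand 173 mm ahead of it and the grasp point (between the pads) lies 155 mm ahead of it (bot.grip_point_offset is the distance from the TCP to the grasp point, in m); z points along the fingers, y is the line along which they close (so a half turn about z gives the same grasp; the last joint's range is limited). The gripper opens to 85 mm and grips with 20 to 120 N. Pads are 22 mm wide; open, the fingers measure 114 mm over their backs; the gripper's body (76 mm by 85 mm) begins 54 mm behind the grasp point. The pads swing forward as they close: fully open they stand 13 mm farther back than shut.
Start: joints at [1.265, 0.521, -0.036, 1.599, 0.021, 1.021, -0.113], TCP at [0.146, -0.608, 0.405] pointing down, gripper open.
Joint ranges: [-2.91, 2.91], [-0.3, 2.13], [-1.5, 1.42], [0.17, 2.43], [-1.26, 4.41], [0.16, 1.93], [-2.52, 2.52]. Speed limits (rad/s): [1.89, 1.89, 2.39, 2.39, 3.01, 3.01, 3.01].

INTERFACE

Orientations are given as [roll, pitch, yaw] about the fixed x, y, z axes, in that order (R = Rz(yaw) Ry(pitch) Rx(roll)).
In Python, from workcell import bot gives the robot as it stands.
- The arm moves only by the tool arm_command, never from a script. Its argument "deltas" is a list of rows, each a list of 3 entries, a list of its own where there are three numbers: the shift along the tool's x, y, z in cm, then the turn, a rotation vector about the tool's x, y, z in rad, then the finger opening in cm, from 0 to 8.54. In form: [[[tx, ty, tz], [rx, ry, rz], claw], ...]. A call has 1 to 20 rows; each row shifts and turns the commanded pose from where the row before left it, along the tool's axes as they then stand; what a row does not reach is not made up. A row lasts 1/10 s, in which the tool goes at most 50 mm and 8.59 degrees, less where a joint would pass 70% of its speed; a pose out of reach is approached as far as the arm can. A call with a gripper value outside its range is refused whole. The fingers move at their own pace and stop on an object; "newtons" is the grip in N (left out, the last holds). Time passes only in rows, so rows that do not move let the fingers close. It gives the time, the measured TCP pose, the force, the opening and the grip force at its end, in the units of the state.
- bot.observe(): the state, without advancing time (a new reading comes with each control period).
- bot.grab_frame(name): name is "scene" or "top" or "wrist"; returns a dict with "frame" (400x640x3 uint8, red, green, blue), "K" (3x3 intrinsics, pixels), "rvec" (rotation vector, rad) and "tvec" (3), from world to camera coordinates, as OpenCV has them; the wrist camera has in their place "T_tool_cam" (4x4, takes a point from camera to tool coordinates, whose origin is the TCP and whose axes are the flange's). Camera axes: x right, y down, z forward; pixel columns grow to the right and rows downward; lengths in m; the calibration is good to about 2 mm. A picture is of the moment at which its call begins: read the wrist's pose just before it. There is no depth.
- bot.job_done(): hands the job in; it is judged then, once.
Trained networks look in a picture, given as the dict that the camera call returned (one of the last four; its "shot" number tells which), for a name from the list of things; names that differ only in an ending like _2 or _b are one class to them, and where a whole thing is asked for, a point or a joint stands for the part that bears it (a point fixed in the world has none). Each returns a list of dicts, best first, with "p" (0 to 1); they miss things now and then, are a little off and sometimes report something else, mostly with a low value. They report only what shows in the picture. A call takes as long as a camera call. They do not tell look-alikes from the thing itself.
- bot.find_in(name, picture): "rect" ([left, top, width, height] in pixels, round what is visible of it).
- bot.mark_of(name, picture): "at" ([column, row] in pixels: a listed point, or the origin of a listed thing).
The state is a dict: "clock": time; "qpos": joint angles; "qd": joint speeds; "joint_efforts": joint torques, N m; "position": TCP position; "tool_rot": TCP orientation; "force": force on the tool from outside, world axes, zero at the start; "moment": the same for the moment, N m; "grip_width": finger opening in m; "finger_force": force on a finger pad.
Only numpy, scipy, OpenCV 4.12 (cv2) and the standard library are available. Lean on these libraries where they do the work, as an engineer would, in place of code of your own. Each camera call takes 0.05 s, during which the arm holds its last target. There are 200 camera calls.

## Working session

There is one attempt and no reset: what is moved stays moved. The work goes in short steps, Python scripts to look and compute and a tool call to move; the robot and the scene stay as the last step left them, time stands still between calls to the robot, and variables do not carry over. Pictures are saved under pics/ and viewed, at most 10 in all, crops included, and the job is handed in when it is done.

Besides the shell and the picture viewer there is one more tool, called after ">>>" as name(argument=value, ...), one argument or row to a line, values as JSON. arm_command: Moves the arm, as the interface text tells. Its arguments: {"type":"object","properties":{"deltas":{"type":"array","items":{"type":"array"}},"newtons":{"type":"number"}},"required":["deltas"]}

```bash
mkdir -p pics; ls
python3 - <<'E'
from workcell import bot
import cv2
o=bot.observe();print({k:o[k] for k in("clock","position","tool_rot","grip_width","force")})
for n in("top","scene"):
    f=bot.grab_frame(n);cv2.imwrite(f"pics/{n}0.png",f["frame"][...,::-1])
    print(n,f["K"],f["rvec"],f["tvec"])
    for m in("heatsink_5","handle_grip","carrier","station","pocket_1"):
        print(m,[(round(d["p"],2),[round(float(x)) for x in d["at"]]) for d in bot.mark_of(m,f)][:9])
E
```

```text
pics
{'clock': 0.0, 'position': array([ 0.14596262, -0.60757138,  0.4041136 ]), 'tool_rot': array([-3.14040650e+00,  7.62000745e-05,  2.35795419e-01]), 'grip_width': 0.0850442551622907, 'force': array([0.26276859, 0.54356047, 0.2390126 ])}
top [[500.21929669   0.         316.38805503]
 [  0.         500.21929669 206.07548058]
 [  0.           0.           1.        ]] [ 2.16997222 -2.13814101  0.20635816] [-0.11011571  0.50559326  1.00218428]
heatsink_5 [(0.81, [268, 216]), (0.71, [395, 248]), (0.68, [426, 231]), (0.59, [287, 172]), (0.56, [311, 165]), (0.5, [399, 178]), (0.49, [359, 259])]
handle_grip [(0.59, [227, 269]), (0.56, [292, 182])]
carrier [(0.66, [292, 192])]
station []
pocket_1 [(0.93, [264, 176]), (0.73, [267, 214]), (0.61, [298, 211]), (0.6, [314, 163]), (0.57, [323, 203]), (0.41, [268, 212])]
scene [[385.99405884   0.         320.69630629]
 [  0.         385.99405884 199.91866657]
 [  0.           0.           1.        ]] [ 0.91002507 -2.47195533  1.1325065 ] [0.31984545 0.32029251 0.61733914]
heatsink_5 [(0.69, [287, 201]), (0.59, [378, 217]), (0.56, [265, 228]), (0.54, [390, 201]), (0.53, [297, 240]), (0.53, [384, 179]), (0.47, [277, 210]), (0.47, [342, 171])]
handle_grip [(0.73, [294, 202]), (0.67, [307, 226]), (0.43, [392, 198])]
carrier [(0.81, [292, 225]), (0.37, [262, 228])]
station [(0.48, [369, 251])]
pocket_1 [(0.9, [298, 242]), (0.87, [289, 200]), (0.81, [265, 226]), (0.71, [324, 211]), (0.62, [308, 224]), (0.61, [277, 212])]
```

Run:
```python
import cv2
a=cv2.imread("pics/top0.png")[120:300,200:470];cv2.imwrite("pics/top0c.png",cv2.resize(a,None,fx=2.96,fy=2.96,interpolation=cv2.INTER_CUBIC))
```

```text
(no output)
```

View pics/top0c.png

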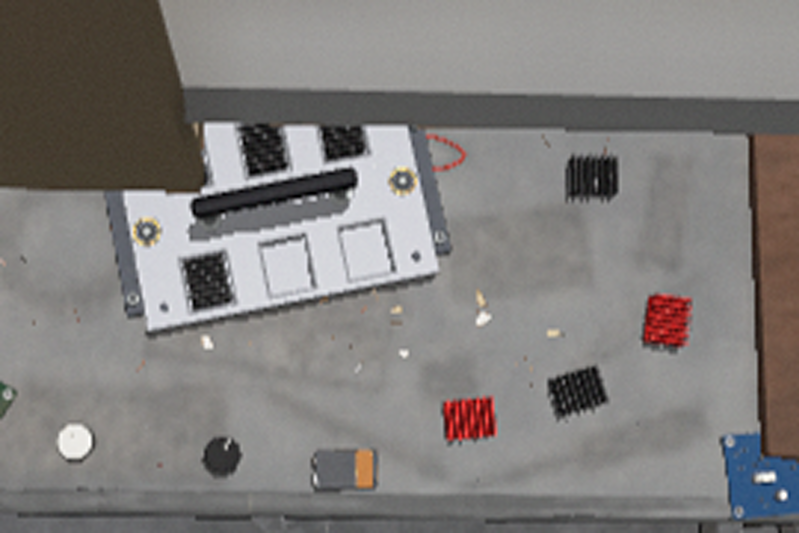

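View pics/scene0.png

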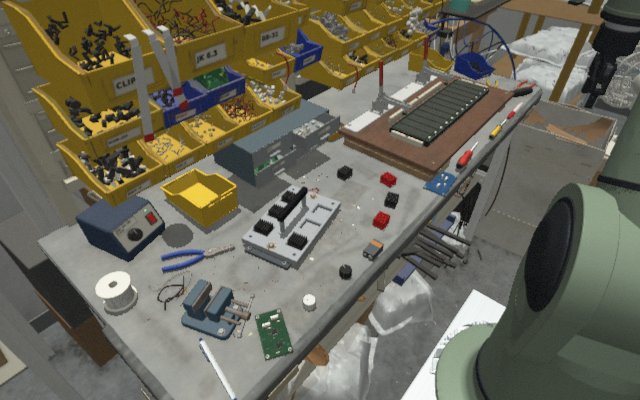

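Top view: the black spares are at about (400,180) and (395,252). The red ones at (425,228) and (358,261) are decoys. The empty pockets are at about (297,209) and (323,204), and the pins at (250,198) and (336,181). A grey drawer unit stands behind the carrier.

```bash
cat > h.py <<'E'
import numpy as np, cv2
from scipy.spatial.transform import Rotation as Ro
from workcell import bot
def Rt(o): return Ro.from_euler("xyz",o["tool_rot"]).as_matrix()
def look(name):
    o=bot.observe(); f=bot.grab_frame(name)
    if name=="wrist":
        T=np.eye(4);T[:3,:3]=Rt(o);T[:3,3]=o["position"];M=T@np.array(f["T_tool_cam"])
        f["R"],f["c"]=M[:3,:3],M[:3,3]
    else:
        R=cv2.Rodrigues(np.array(f["rvec"],float))[0];f["R"],f["c"]=R.T,-R.T@np.array(f["tvec"]).ravel()
    return o,f
def w(f,uv,z):
    d=f["R"]@np.linalg.solve(f["K"],[uv[0],uv[1],1.]);return (f["c"]+d*(z-f["c"][2])/d[2])
def px(f,P):
    p=f["K"]@(f["R"].T@(np.array(P)-f["c"]));return p[:2]/p[2]
E
python3 - <<'E'
from h import *
np.set_printoptions(precision=4,suppress=True)
o,f=look("top")
S=lambda x,y:(200+x/2.96,120+y/2.96)
print("cam",f["c"])
p1,p2=w(f,S(147,231),.025),w(f,S(402,181),.025)
c=(p1+p2)/2;d=p2-p1;print("pins",p1,p2,c,np.linalg.norm(d),np.arctan2(d[1],d[0]))
for n,x,y,z in(("A",592,177,.015),("B",578,391,.015),("e1",287,265,.023),("e2",366,250,.023),("h1",197,206,.08),("h2",353,178,.08),("greyfront",500,130,0.0),("bat",345,470,.009)):print(n,w(f,S(x,y),z))
# silhouettes of spare heatsinks
g=f["frame"].max(2)
for n,(x,y) in dict(A=(592,177),B=(578,391)).items():
    u,v=map(int,S(x,y));m=np.zeros_like(g);m[v-14:v+14,u-14:u+14]=(g[v-14:v+14,u-14:u+14]<75)
    ys,xs=np.nonzero(m);q=np.array([w(f,(a,b),.018)[:2] for a,b in zip(xs,ys)],np.float32)*1000
    print(n,len(q),cv2.minAreaRect(q))
E
```

```text
cam [ 0.3426 -0.0694  1.0723]
pins [0.5246 0.0384 0.025 ] [ 0.5646 -0.1441  0.025 ] [ 0.5446 -0.0529  0.025 ] 0.18681998729583946 -1.3548922461306139
A [ 0.5724 -0.2845  0.015 ]
B [ 0.4155 -0.2722  0.015 ]
e1 [ 0.502  -0.0621  0.023 ]
e2 [ 0.5139 -0.1187  0.023 ]
h1 [ 0.5329 -0.0006  0.08  ]
h2 [ 0.5544 -0.1066  0.08  ]
greyfront [ 0.6102 -0.219   0.    ]
bat [ 0.3574 -0.1059  0.009 ]
A 223 ((571.3587646484375, -282.85009765625), (30.978147506713867, 37.79010772705078), 1.0803554058074951)
B 217 ((415.8297119140625, -270.04071044921875), (27.67336082458496, 37.30730056762695), 16.591215133666992)
```

```bash
cat >> h.py <<'E'
def plan(P,yaw=None):
    o=bot.observe();R=Rt(o);d=R.T@(np.array(P)-o["position"])*100
    y0=o["tool_rot"][2];dy=0 if yaw is None else (yaw-y0+np.pi/2)%np.pi-np.pi/2
    tilt=Ro.from_matrix(R.T@Ro.from_euler("xyz",[np.pi,0,y0]).as_matrix()).as_rotvec()
    print("t",round(o["clock"],2),"pos",o["position"].round(4),"yaw",round(y0,4),"shift cm",d.round(2),"rz",round(-dy,3),"tilt",tilt.round(4),"w",round(o["grip_width"],4),"F",o["force"].round(1),"q7",round(o["qpos"][6],2))
E
python3 -c "
from h import *
plan([.4155,-.271,.32],-1.28)"
```

```text
t 0.65 pos [ 0.146  -0.6077  0.4047] yaw 0.2358 shift cm [ 34.07 -26.44   8.47] rz 1.516 tilt [0. 0. 0.] w 0.0852 F [-0.  -0.5 -0.1] q7 -0.11
```

View pics/top0.png

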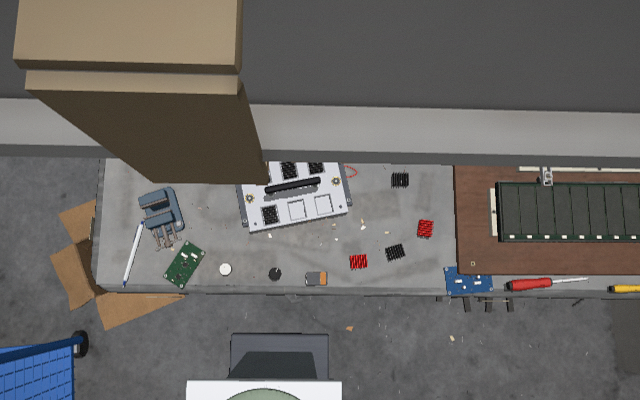

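The top view shows a high grey rack edge, and a tall brown thing up and to the left. I'll check their heights against the scene camera before moving.

Run:
```python
from h import *
np.set_printoptions(precision=3,suppress=True)
o,f=look("top");_,s=look("scene")
print("scene cam",s["c"],"fwd",s["R"][:,2])
for n,uv in dict(brownBR=(268,178),brownBL=(150,182),brownTR=(240,70),grey1=(360,160),grey2=(360,150),greytop=(360,117)).items():
    print(n)
    for z in(0,.1,.2,.3,.4,.5,.6):
        P=w(f,uv,z);print("  ",z,P[:2],px(s,P).round(0), (s["R"].T@(P-s["c"]))[2].round(2))
```

```text
scene cam [0.086 0.407 0.643] fwd [ 0.48  -0.582 -0.656]
brownBR
   0 [0.574 0.003] [268. 232.] 0.89
   0.1 [ 0.553 -0.004] [274. 202.] 0.82
   0.2 [ 0.531 -0.011] [281. 167.] 0.75
   0.3 [ 0.509 -0.018] [289. 123.] 0.67
   0.4 [ 0.488 -0.024] [300.  70.] 0.6
   0.5 [ 0.466 -0.031] [313.   2.] 0.53
   0.6 [ 0.445 -0.038] [330. -88.] 0.46
brownBL
   0 [0.56  0.257] [177. 308.] 0.74
   0.1 [0.54  0.226] [186. 271.] 0.68
   0.2 [0.52  0.196] [196. 227.] 0.62
   0.3 [0.499 0.166] [208. 173.] 0.56
   0.4 [0.479 0.135] [223. 108.] 0.51
   0.5 [0.459 0.105] [241.  26.] 0.45
   0.6 [0.439 0.074] [265. -81.] 0.39
brownTR
   0 [0.822 0.072] [179. 201.] 0.97
   0.1 [0.777 0.059] [186. 174.] 0.89
   0.2 [0.733 0.046] [193. 141.] 0.81
   0.3 [0.688 0.033] [203. 102.] 0.73
   0.4 [0.643 0.019] [214.  53.] 0.65
   0.5 [0.598 0.006] [229. -10.] 0.57
   0.6 [ 0.554 -0.007] [249. -93.] 0.49
grey1
   0 [ 0.619 -0.199] [311. 183.] 1.03
   0.1 [ 0.593 -0.187] [316. 158.] 0.95
   0.2 [ 0.567 -0.175] [321. 128.] 0.86
   0.3 [ 0.541 -0.163] [328.  91.] 0.77
   0.4 [ 0.516 -0.151] [336.  44.] 0.69
   0.5 [ 0.49  -0.139] [347. -15.] 0.6
   0.6 [ 0.464 -0.127] [361. -93.] 0.52
grey2
   0 [ 0.641 -0.199] [305. 180.] 1.04
   0.1 [ 0.614 -0.187] [309. 155.] 0.95
   0.2 [ 0.586 -0.175] [315. 125.] 0.87
   0.3 [ 0.558 -0.163] [322.  88.] 0.78
   0.4 [ 0.53  -0.151] [330.  43.] 0.7
   0.5 [ 0.502 -0.139] [340. -16.] 0.61
   0.6 [ 0.474 -0.127] [355. -94.] 0.52
greytop
   0 [ 0.718 -0.199] [285. 169.] 1.08
   0.1 [ 0.683 -0.187] [289. 145.] 0.99
   0.2 [ 0.648 -0.175] [295. 116.] 0.9
   0.3 [ 0.613 -0.163] [302.  80.] 0.81
   0.4 [ 0.578 -0.151] [310.  36.] 0.72
   0.5 [ 0.543 -0.139] [321. -20.] 0.63
   0.6 [ 0.508 -0.127] [335. -95.] 0.54
```

>>> arm_command(
  deltas=[
    [[0,0,0],[0,0.14,0],6],
    [[0,0,0],[0,0.14,0],6],
    [[0,0,0],[0,0.14,0],6],
    [[0,0,0],[0,0.14,0],6],
    [[0,0,0],[0,0.14,0],6],
    [[0,0,0],[0,0.14,0],6],
    [[0,0,0],[0,0.14,0],6],
    [[0,0,0],[0,0.14,0],6],
    [[0,0,0],[0,0,0],6],
  ],
)

```text
clock: 1.65
position: [0.1443, -0.6081, 0.4031]
tool_rot: [-3.135, -1.124, 0.228]
force: [-0.9, 0.0, -0.5]
grip_width: 0.0599
finger_force: 0.0
```

Run:
```python
from h import *
o,f=look("wrist");cv2.imwrite("pics/w1.png",f["frame"][...,::-1])
print(f["c"],f["R"][:,2],f["R"][:,1],o["qpos"].round(2),f["K"][0,0]);plan([.4155,-.271,.32],-1.28)
```

```text
[ 0.20309417 -0.59464256  0.45887225] [ 0.71158111  0.17070752 -0.68155063] [-0.66330241 -0.15666599 -0.73176887] [ 1.81  0.69 -0.54  1.61 -0.88  1.16  0.51] 315.03437845871923
t 1.7 pos [ 0.1449 -0.608   0.4037] yaw 0.2304 shift cm [  7.36 -26.49  34.38] rz 1.51 tilt [-0.0037 -1.1183  0.0023] w 0.0599 F [-0.1  0.2 -0.7] q7 0.51
```

View pics/w1.png

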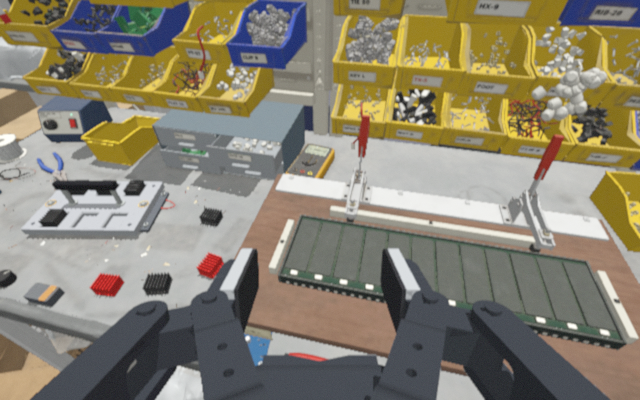

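The wrist view shows the work area is clear near the bench. The drawer box stands well behind spare A at (210,215), and the black spare B is at (155,283), between the reds. I'll rotate back, go above B and stay low because of the overhead shelf.

>>> arm_command(
  deltas=[
    [[0,0,0],[0,-0.14,0],6],
    [[0,0,0],[0,-0.14,0],6],
    [[0,0,0],[0,-0.14,0],6],
    [[0,0,0],[0,-0.14,0],6],
    [[0,0,0],[0,-0.14,0],6],
    [[0,0,0],[0,-0.14,0],6],
    [[0,0,0],[0,-0.14,0],6],
    [[0,0,0],[0,-0.14,0],6],
    [[3.4,-2.6,0.8],[0,0,0],6],
    [[3.4,-2.6,0.8],[0,0,0],6],
    [[3.4,-2.6,0.8],[0,0,0],6],
    [[3.4,-2.6,0.8],[0,0,0],6],
    [[3.4,-2.6,0.8],[0,0,0],6],
    [[3.4,-2.6,0.8],[0,0,0],6],
    [[3.4,-2.6,0.8],[0,0,0],6],
    [[3.4,-2.6,0.8],[0,0,0],6],
    [[3.4,-2.6,0.8],[0,0,0],6],
    [[3.4,-2.6,0.8],[0,0,0],6],
  ],
)

```text
clock: 3.5
position: [0.4173, -0.274, 0.3259]
tool_rot: [3.136, -0.002, 0.237]
force: [-0.2, -0.6, 0.7]
grip_width: 0.0596
finger_force: 0.0
```

>>> arm_command(
  deltas=[
    [[0,0,0],[0,0,0.14],6],
    [[0,0,0],[0,0,0.14],6],
    [[0,0,0],[0,0,0.14],6],
    [[0,0,0],[0,0,0.14],6],
    [[0,0,0],[0,0,0.14],6],
    [[0,0,0],[0,0,0.14],6],
    [[0,0,0],[0,0,0.14],6],
    [[0,0,0],[0,0,0.14],6],
    [[0,0,0],[0,0,0.14],6],
    [[0,0,0],[0,0,0.14],6],
    [[0,0,0],[0,0,0.11],6],
    [[0,0,0],[0,0,0],6],
  ],
)

```text
clock: 4.7
position: [0.4165, -0.2752, 0.3259]
tool_rot: [-3.141, -0.004, -1.274]
force: [0.6, 0.6, -0.1]
grip_width: 0.0597
finger_force: 0.0
```

Run:
```python
from h import *
o,f=look("wrist");cv2.imwrite("pics/w2.png",f["frame"][...,::-1])
print(f["c"],f["R"][:,2],o["qpos"].round(2));plan([.4155,-.271,.32],-1.28)
for d in bot.mark_of("heatsink_5",f)[:4]: print(d["p"],d["at"],w(f,d["at"],.011))
print(px(f,[.4155,-.271,.022]))
```

```text
[ 0.43843279 -0.34895252  0.29539599] [-0.08456542  0.2823221  -0.95558512] [ 0.25  0.45  0.28  2.01 -0.18  0.7  -2.2 ]
t 4.75 pos [ 0.4164 -0.2752  0.3257] yaw -1.2702 shift cm [-0.43 -0.03  0.57] rz 0.01 tilt [-0.0007 -0.0032  0.    ] w 0.0599 F [-0.7 -0.   0.1] q7 -2.2
0.95 [91.4, 306.6] [ 0.60919369 -0.08152406  0.011     ]
0.89 [284.6, 101.3] [ 0.46810745 -0.34118053  0.011     ]
0.79 [188.7, 396.8] [0.48916976 0.01071207 0.011     ]
0.73 [315.6, 192.5] [ 0.41895921 -0.27086554  0.011     ]
[319.1322174  196.74704735]
```

View pics/w2.png

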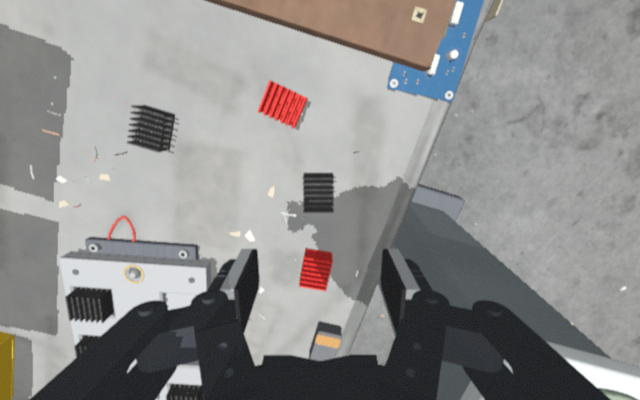

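The black spare B is at (319,192), square to the fingers, and A is at (153,128).

```bash
cat >> h.py <<'E'
def dark(f,uv,r,z,th=70):
    u,v=map(int,uv);g=f["frame"].max(2);m=np.zeros_like(g);m[v-r:v+r,u-r:u+r]=(g[v-r:v+r,u-r:u+r]<th)*255
    m=cv2.morphologyEx(m,cv2.MORPH_CLOSE,np.ones((7,7)));n,l,st,_=cv2.connectedComponentsWithStats(m)
    ys,xs=np.nonzero(l==1+np.argmax(st[1:,4]))
    q=np.array([w(f,(a,b),z)[:2] for a,b in zip(xs,ys)],np.float32)*1000
    print(len(q),cv2.minAreaRect(q))
E
python3 - <<'E'
from h import *
o,f=look("wrist")
dark(f,(319,192),28,.015,55);dark(f,(153,128),32,.015,55)
plan([.4165,-.272,.183],-1.28)
E
```

```text
1014 ((417.28619384765625, -272.3471984863281), (25.35358428955078, 34.5316162109375), 17.341611862182617)
1308 ((571.3404541015625, -285.70355224609375), (30.644540786743164, 33.427391052246094), 0.06715928018093109)
t 4.85 pos [ 0.4162 -0.2753  0.3253] yaw -1.2699 shift cm [-0.33 -0.12 14.23] rz 0.01 tilt [-0.0006 -0.0018  0.    ] w 0.0598 F [ 0.   0.5 -0.1] q7 -2.2
```

>>> arm_command(
  deltas=[
    [[-0.3,-0.1,3],[0,0,0.01],5.5],
    [[0,0,3],[0,0,0],5.5],
    [[0,0,3],[0,0,0],5.5],
    [[0,0,3],[0,0,0],5.5],
    [[0,0,2.2],[0,0,0],5.5],
    [[0,0,0],[0,0,0],5.5],
    [[0,0,0],[0,0,0],2],
    [[0,0,0],[0,0,0],2],
    [[0,0,0],[0,0,0],2],
    [[0,0,0],[0,0,0],2],
    [[0,0,0],[0,0,0],2],
    [[0,0,0],[0,0,0],2],
  ],
  newtons=40,
)

```text
clock: 6.05
position: [0.4163, -0.2726, 0.1841]
tool_rot: [-3.14, -0.002, -1.284]
force: [-2.1, 0.1, 8.8]
grip_width: 0.0265
finger_force: 39.8
```

Run:
```python
from h import *
plan([.5136,-.1184,.235],.2158)
```

```text
t 6.05 pos [ 0.4163 -0.2726  0.1841] yaw -1.2838 shift cm [-12.03 -13.71  -5.08] rz -1.5 tilt [-0.0015 -0.0016  0.    ] w 0.0265 F [-2.1  0.1  8.8] q7 -2.13
```

>>> arm_command(
  deltas=[
    [[0,0,-1],[0,0,0],2],
    [[0,0,-2],[0,0,0],2],
    [[0,0,-2.5],[0,0,0],2],
    [[-2.4,-2.7,0],[0,0,0],2],
    [[-2.4,-2.8,0],[0,0,0],2],
    [[-2.4,-2.7,0],[0,0,0],2],
    [[-2.4,-2.8,0],[0,0,0],2],
    [[-2.4,-2.7,0],[0,0,0],2],
  ],
)

```text
clock: 6.85
position: [0.5143, -0.117, 0.2392]
tool_rot: [-3.14, -0.0, -1.284]
force: [0.3, -0.6, -0.9]
grip_width: 0.0264
finger_force: 40.2
```

>>> arm_command(
  deltas=[
    [[0,0,0],[0,0,-0.14],2],
    [[0,0,0],[0,0,-0.14],2],
    [[0,0,0],[0,0,-0.14],2],
    [[0,0,0],[0,0,-0.14],2],
    [[0,0,0],[0,0,-0.14],2],
    [[0,0,0],[0,0,-0.14],2],
    [[0,0,0],[0,0,-0.14],2],
    [[0,0,0],[0,0,-0.14],2],
    [[0,0,0],[0,0,-0.14],2],
    [[0,0,0],[0,0,-0.14],2],
    [[0,0,0],[0,0,-0.1],2],
    [[0,0,0],[0,0,0],2],
  ],
)

```text
clock: 8.05
position: [0.5135, -0.1188, 0.2389]
tool_rot: [3.141, -0.001, 0.217]
force: [0.2, 0.7, -0.9]
grip_width: 0.0263
finger_force: 40.1
```

Run:
```python
from h import *
o,f=look("wrist");cv2.imwrite("pics/w3.png",f["frame"][...,::-1])
plan([.5136,-.1184,.235],.2158)
x=np.array([.214,-.977,0]);y=np.array([.977,.214,0]);c=np.array([.5446,-.0529,0])
for a,b in((.058,-.044),(0,-.044),(-.058,-.044)):
  for sx,sy in((-1,-1),(1,-1),(1,1),(-1,1)):
    print((a,b),(sx,sy),px(f,c+x*(a+sx*.016)+y*(b+sy*.019)+[0,0,.023]).round())
print("pins",px(f,c+x*.094+[0,0,.026]),px(f,c-x*.094+[0,0,.026]))
```

```text
t 8.1 pos [ 0.5135 -0.1188  0.2387] yaw 0.2134 shift cm [ 0.02 -0.03  0.37] rz -0.002 tilt [ 0.0009 -0.0009 -0.    ] w 0.0263 F [-0.   1.1 -1. ] q7 -1.38
(0.058, -0.044) (-1, -1) [294. 254.]
(0.058, -0.044) (1, -1) [343. 254.]
(0.058, -0.044) (1, 1) [345. 198.]
(0.058, -0.044) (-1, 1) [293. 198.]
(0, -0.044) (-1, -1) [205. 254.]
(0, -0.044) (1, -1) [254. 254.]
(0, -0.044) (1, 1) [250. 198.]
(0, -0.044) (-1, 1) [198. 198.]
(-0.058, -0.044) (-1, -1) [115. 254.]
(-0.058, -0.044) (1, -1) [165. 254.]
(-0.058, -0.044) (1, 1) [156. 198.]
(-0.058, -0.044) (-1, 1) [104. 198.]
pins [380.72002643 158.69611223] [ 57.090265   158.01699068]
```

View pics/w3.png

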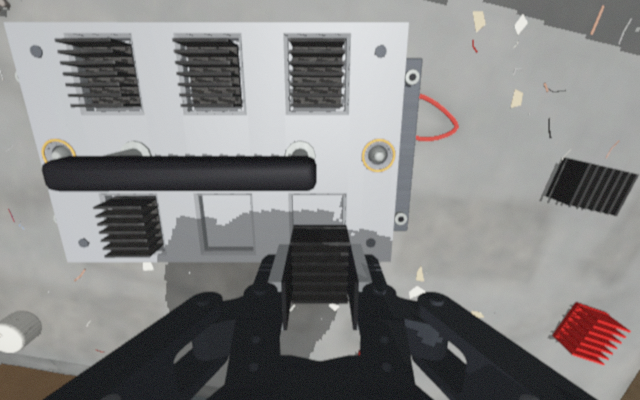

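Pins appear at (379,154) and (58,152), about 5 px above the prediction. The empty pockets' top edges are near row 193, and the held spare spans about (283–352, 226–300). Next I'll measure the offset between the spare and the pocket.

Run:
```python
from h import *
np.set_printoptions(precision=4,suppress=True)
o,f=look("wrist")
R=Rt(o);T=lambda P:(R.T@(np.array(P)-o["position"]))*1000
zt=o["position"][2]-.1841+.022
for n,uv,z in(("hs far edge L",(290,226),zt),("hs far R",(350,226),zt),("hs near",(319,301),zt),("pinR",(379,154),.025),("pinL",(58,152),.025),("e1 TL",(198,193),.023),("e1 TR",(253,193),.023),("e1 BR",(254,250),.023),("e2 TL",(291,193),.023),("e2 TR",(346,193),.023)):print(n,T(w(f,uv,z)))
a=f["frame"][180:310,180:400];cv2.imwrite("pics/w3c.png",cv2.resize(a,None,fx=3.6,fy=3.6,interpolation=cv2.INTER_CUBIC)[...,::-1])
```

```text
hs far edge L [ 22.6864 -12.7301 162.1103]
hs far R [ 22.6838  14.1765 162.1332]
hs near [-16.4475   0.2761 162.0851]
pinR [ 46.8297  35.1649 213.7849]
pinL [  47.9292 -151.1736  213.6275]
e1 TL [ 22.622  -73.6383 215.6699]
e1 TR [ 22.6257 -40.074  215.6985]
e1 BR [-15.7277 -41.8115 215.6615]
e2 TL [ 22.6282 -16.8715 215.7182]
e2 TR [ 22.6319  16.7291 215.7468]
```

View pics/w3c.png

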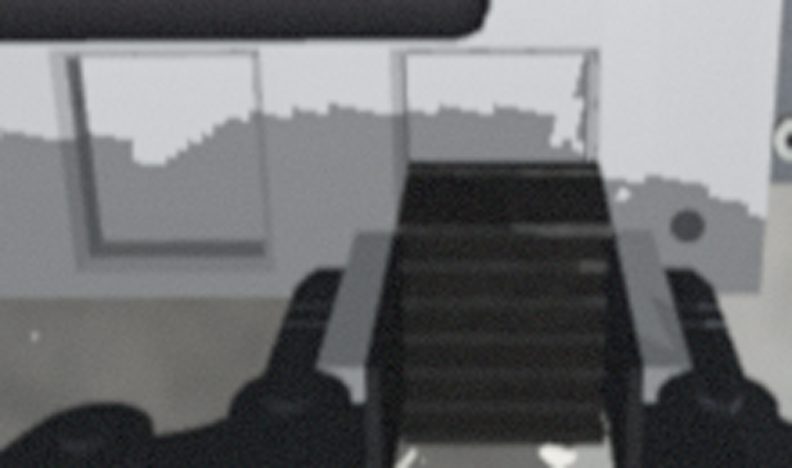

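Run:
```python
from h import *
np.set_printoptions(precision=2,suppress=True)
o,f=look("wrist")
R=Rt(o);T=lambda P:(R.T@(np.array(P)-o["position"]))*1000
zb=o["position"][2]-.1841
C=lambda x,y:(180+x/3.6,180+y/3.6)
for n,uv,z in(("hs bot L",C(406,162),zb),("hs bot R",C(602,162),zb),("hs top +x",C(500,232),zb+.022),("hs top -x",C(500,440),zb+.022),("hs topL",C(400,435),zb+.022),("hs topR",C(606,435),zb+.022),
 ("e1 TL",C(55,48),.023),("e1 BR",C(272,268),.023),("e2 TL",C(393,48),.023),("e2 TR",C(600,48),.023)):print(n,T(w(f,uv,z)))
```

```text
hs bot L [ 14.33 -13.45 184.1 ]
hs bot R [ 14.33  15.02 184.12]
hs top +x [ 13.63   0.22 162.11]
hs top -x [-17.14   0.22 162.09]
hs topL [-16.35 -13.26 162.08]
hs topR [-16.36  14.51 162.1 ]
e1 TL [ 22.47 -75.24 215.47]
e1 BR [-18.81 -40.95 215.47]
e2 TL [ 22.48 -17.98 215.51]
e2 TR [ 22.48  17.12 215.54]
```

>>> arm_command(
  deltas=[
    [[0.37,-0.1,0],[0,0,0],2],
    [[0,0,1.2],[0,0,0],2],
    [[0,0,1.0],[0,0,0],2],
    [[0,0,0.4],[0,0,0],2],
    [[0,0,0.3],[0,0,0],2],
    [[0,0,0.3],[0,0,0],2],
    [[0,0,0.2],[0,0,0],2],
    [[0,0,0],[0,0,0],2],
  ],
)

```text
clock: 9.0
position: [0.5168, -0.1167, 0.2036]
tool_rot: [-3.141, 0.0, 0.216]
force: [-0.1, 0.3, -1.4]
grip_width: 0.0267
finger_force: 40.1
```

>>> arm_command(
  deltas=[
    [[0,0,0.2],[0,0,0],2],
    [[0,0,0.2],[0,0,0],2],
    [[0,0,0.1],[0,0,0],2],
    [[0,0,0],[0,0,0],2],
  ],
)

```text
clock: 9.4
position: [0.5168, -0.1167, 0.1986]
tool_rot: [-3.142, 0.0, 0.216]
force: [-0.8, -1.0, 0.1]
grip_width: 0.0262
finger_force: 40.1
```

>>> arm_command(
  deltas=[
    [[0,0,0],[0,0,0],3.6],
    [[0,0,0],[0,0,0],3.6],
    [[0,0,0],[0,0,0],3.6],
    [[0,0,-0.5],[0,0,0],3.6],
    [[0,0,-2],[0,0,0],3.6],
    [[0,0,-3],[0,0,0],3.6],
    [[0,0,-3],[0,0,0],5.5],
    [[0,0,0],[0,0,0],5.5],
  ],
)

```text
clock: 10.2
position: [0.5177, -0.1169, 0.2874]
tool_rot: [3.14, -0.005, 0.215]
force: [-1.0, -0.4, -0.1]
grip_width: 0.0547
finger_force: 0.0
```

Run:
```python
from h import *
o,f=look("wrist");cv2.imwrite("pics/w4.png",f["frame"][...,::-1])
plan([.5715,-.285,.28],-1.5708)
```

```text
t 10.25 pos [ 0.5172 -0.1169  0.2856] yaw 0.2154 shift cm [ 1.71 17.58  0.59] rz -1.355 tilt [ 0.0013 -0.0032 -0.    ] w 0.0553 F [-0.8 -0.8 -1.2] q7 -1.37
```

View pics/w4.png

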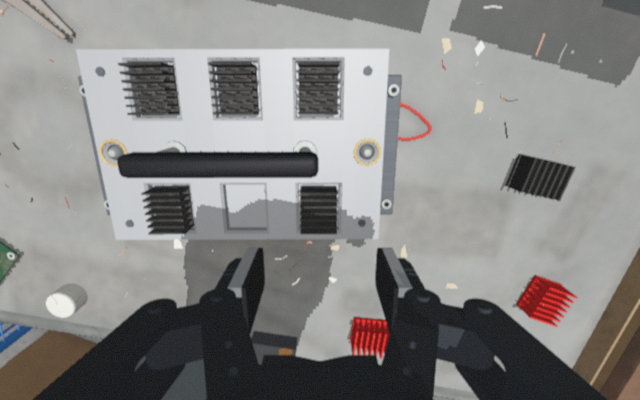

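Spare B is seated, at (319,209). Now A, at (540,176).

>>> arm_command(
  deltas=[
    [[0.3,2.9,0],[0,0,0],5.5],
    [[0.3,2.9,0.1],[0,0,0],5.5],
    [[0.3,2.9,0.1],[0,0,0],5.5],
    [[0.3,2.9,0.1],[0,0,0],5.5],
    [[0.3,3,0.1],[0,0,0],5.5],
    [[0.2,3,0.2],[0,0,0],5.5],
    [[0,0,0],[0,0,-0.14],5.5],
    [[0,0,0],[0,0,-0.14],5.5],
    [[0,0,0],[0,0,-0.14],5.5],
    [[0,0,0],[0,0,-0.14],5.5],
    [[0,0,0],[0,0,-0.14],5.5],
    [[0,0,0],[0,0,-0.14],5.5],
    [[0,0,0],[0,0,-0.14],5.5],
    [[0,0,0],[0,0,-0.14],5.5],
    [[0,0,0],[0,0,-0.14],5.5],
    [[0,0,0],[0,0,-0.1],5.5],
    [[0,0,0],[0,0,0],5.5],
  ],
)

```text
clock: 11.95
position: [0.5708, -0.2851, 0.2767]
tool_rot: [-3.141, -0.001, 1.577]
force: [0.2, 0.6, -0.6]
grip_width: 0.0552
finger_force: 0.0
```

Run:
```python
from h import *
o,f=look("wrist")
uv=px(f,[.5715,-.285,.022]);print(uv)
dark(f,uv,36,.015,60)
plan([.5715,-.285,.183],1.5708)
cv2.imwrite("pics/w5.png",f["frame"][...,::-1])
```

```text
[321.02023975 207.36588741]
1498 ((575.2332763671875, -283.48577880859375), (35.63026809692383, 25.946414947509766), 89.83804321289062)
t 12.0 pos [ 0.5708 -0.2851  0.2768] yaw 1.5733 shift cm [-0.    0.07  9.38] rz 0.002 tilt [-0.0009 -0.001   0.    ] w 0.0551 F [ 0.4 -0.   0.8] q7 0.03
```

View pics/w5.png

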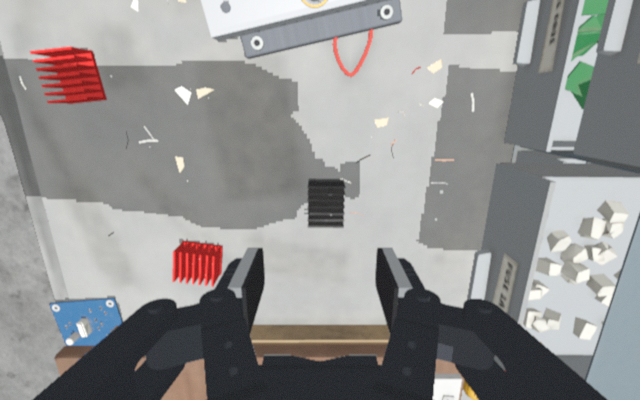

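A is at (326,203), square to the fingers and clear of the drawers.

>>> arm_command(
  deltas=[
    [[0.1,0.35,1.5],[0,0,0],5.5],
    [[0,0,2.5],[0,0,0],5.5],
    [[0,0,2.5],[0,0,0],5.5],
    [[0,0,2.0],[0,0,0],5.5],
    [[0,0,0.8],[0,0,0],5.5],
    [[0,0,0],[0,0,0],5.5],
    [[0,0,0],[0,0,0],2],
    [[0,0,0],[0,0,0],2],
    [[0,0,0],[0,0,0],2],
    [[0,0,0],[0,0,0],2],
    [[0,0,0],[0,0,0],2],
    [[0,0,0],[0,0,0],2],
  ],
  newtons=40,
)

```text
clock: 13.2
position: [0.575, -0.2841, 0.1859]
tool_rot: [3.14, 0.001, 1.575]
force: [-1.2, 0.5, 7.1]
grip_width: 0.0263
finger_force: 39.6
```

Run:
```python
from h import *
P=np.array([.5168,-.1167])-.058*np.array([.214,-.977]);print(P)
plan([P[0],P[1],.239],.2158)
```

```text
[ 0.504388 -0.060034]
t 13.2 pos [ 0.575  -0.2841  0.1859] yaw 1.5755 shift cm [22.43 -6.95 -5.34] rz 1.36 tilt [0.0015 0.0006 0.    ] w 0.0263 F [-1.2  0.5  7.1] q7 -0.03
```

>>> arm_command(
  deltas=[
    [[0,0,-1],[0,0,0],2],
    [[0,0,-2],[0,0,0],2],
    [[0,0,-2.4],[0,0,0],2],
    [[0,0,0],[0,0,0.14],2],
    [[0,0,0],[0,0,0.14],2],
    [[0,0,0],[0,0,0.14],2],
    [[0,0,0],[0,0,0.14],2],
    [[0,0,0],[0,0,0.14],2],
    [[0,0,0],[0,0,0.14],2],
    [[0,0,0],[0,0,0.14],2],
    [[0,0,0],[0,0,0.14],2],
    [[0,0,0],[0,0,0.14],2],
    [[0,0,0],[0,0,0.1],2],
    [[0,0,0],[0,0,0],2],
  ],
)

```text
clock: 14.6
position: [0.5748, -0.2838, 0.2396]
tool_rot: [3.141, -0.001, 0.214]
force: [0.7, -0.3, -0.1]
grip_width: 0.0263
finger_force: 39.5
```

Run:
```python
from h import *
plan([.5044,-.060,.239],.2158)
```

```text
t 14.6 pos [ 0.5748 -0.2838  0.2396] yaw 0.2142 shift cm [ -2.13 -23.36   0.05] rz -0.002 tilt [ 0.0005 -0.0008 -0.    ] w 0.0263 F [ 0.7 -0.3 -0.1] q7 -1.1
```

>>> arm_command(
  deltas=[
    [[-2.1,0,0],[0,0,0],2],
    [[0,-3,0],[0,0,0],2],
    [[0,-3,0],[0,0,0],2],
    [[0,-3,0],[0,0,0],2],
    [[0,-3,0],[0,0,0],2],
    [[0,-3,0],[0,0,0],2],
    [[0,-3,0],[0,0,0],2],
    [[0,-3,0],[0,0,0],2],
    [[0,-2.4,0],[0,0,0],2],
    [[0,0,0],[0,0,0],2],
    [[0,0,0],[0,0,0],2],
  ],
)

```text
clock: 15.7
position: [0.5042, -0.0598, 0.2392]
tool_rot: [3.141, -0.001, 0.219]
force: [0.6, -0.0, -0.4]
grip_width: 0.0267
finger_force: 39.6
```

Run:
```python
from h import *
plan([.5044,-.060,.239],.2158)
o,f=look("wrist")
a=f["frame"][180:310,180:400];cv2.imwrite("pics/w6c.png",cv2.resize(a,None,fx=3.6,fy=3.6,interpolation=cv2.INTER_CUBIC)[...,::-1])
```

```text
t 15.7 pos [ 0.5042 -0.0598  0.2392] yaw 0.2192 shift cm [0.01 0.03 0.02] rz 0.003 tilt [ 0.0001 -0.0007 -0.    ] w 0.0267 F [ 0.6 -0.  -0.4] q7 -1.46
```

View pics/w6c.png

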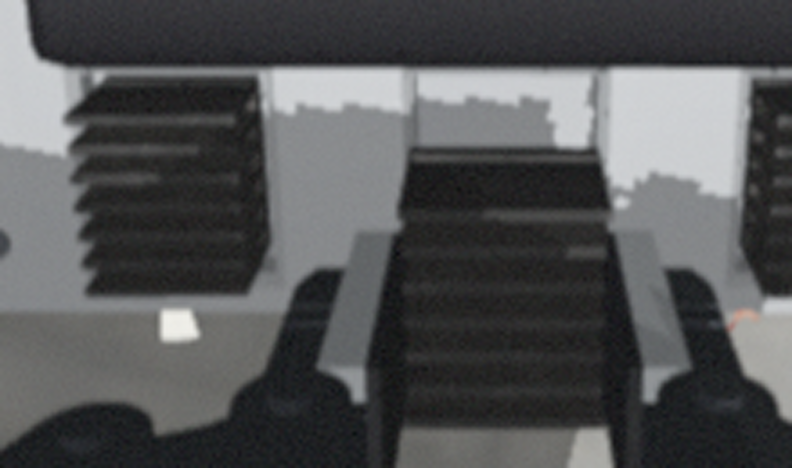

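The empty pocket's mouth spans crop columns 403–607 and the held spare's bottom edge spans 408–602, so it is centred sideways. It needs about −1.3 mm along tool x.

>>> arm_command(
  deltas=[
    [[-0.13,0,0],[0,0,0],2],
    [[0,0,1.2],[0,0,0],2],
    [[0,0,1.0],[0,0,0],2],
    [[0,0,0.4],[0,0,0],2],
    [[0,0,0.3],[0,0,0],2],
    [[0,0,0.3],[0,0,0],2],
    [[0,0,0.2],[0,0,0],2],
    [[0,0,0],[0,0,0],2],
  ],
)

```text
clock: 16.55
position: [0.5027, -0.0601, 0.2046]
tool_rot: [-3.142, 0.0, 0.216]
force: [-0.4, 0.2, -1.2]
grip_width: 0.026
finger_force: 39.6
```

>>> arm_command(
  deltas=[
    [[0,0,0.2],[0,0,0],2],
    [[0,0,0.2],[0,0,0],2],
    [[0,0,0.05],[0,0,0],2],
    [[0,0,0],[0,0,0],2],
  ],
)

```text
clock: 16.95
position: [0.5027, -0.0602, 0.2002]
tool_rot: [-3.142, 0.0, 0.216]
force: [0.2, 0.0, -0.1]
grip_width: 0.0265
finger_force: 39.6
```

>>> arm_command(
  deltas=[
    [[0,0,0],[0,0,0],3.6],
    [[0,0,0],[0,0,0],3.6],
    [[0,0,0],[0,0,0],3.6],
    [[0,0,-0.5],[0,0,0],3.6],
    [[0,0,-2],[0,0,0],3.6],
    [[0,0,-3.5],[0,0,0],3.6],
    [[0,0,-3.5],[0,0,0],4.5],
    [[0,0,0],[0,0,0],4.5],
  ],
)

```text
clock: 17.75
position: [0.5036, -0.0603, 0.2994]
tool_rot: [3.14, -0.006, 0.215]
force: [-0.4, -0.2, -0.6]
grip_width: 0.0448
finger_force: 0.0
```

Run:
```python
from h import *
plan([.5454,-.051,.295],1.7866)
o,f=look("wrist")
R=Rt(o);T=lambda P:(R.T@(np.array(P)-o["position"]))*1000
g=f["frame"].max(2)
x=np.array([.214,-.977,0]);y=np.array([.977,.214,0]);c=np.array([.5454,-.051,0])
# heatsink tops: compare dark blobs of all three in near row
for a in(-.058,0,.058):
    P=c+x*a-y*.044+[0,0,.034];dark(f,px(f,P),34,.034,60);print((P*1000).round())
m=(g<60).astype(np.uint8);u=px(f,c+[0,0,.08]);print("handle px",u)
v=int(u[1]);
for uu in(-40,0,40):
    col=g[v-30:v+30,int(u[0])+uu];print((np.nonzero(col<70)[0]+v-30)[[0,-1]])
```

```text
t 17.75 pos [ 0.5036 -0.0603  0.2994] yaw 0.2155 shift cm [ 4.28 -0.02  0.46] rz 1.57 tilt [ 0.0016 -0.0058 -0.    ] w 0.0448 F [-0.4 -0.2 -0.6] q7 -1.45
1577 ((493.0124816894531, -6.039026260375977), (36.58402633666992, 28.92840003967285), 10.875028610229492)
[490.  -4.  34.]
1452 ((504.6072082519531, -60.31721496582031), (35.35115051269531, 26.36609649658203), 12.3242769241333)
[502. -60.  34.]
1546 ((517.4005737304688, -115.00546264648438), (35.30086898803711, 28.681562423706055), 12.291049003601074)
[ 515. -117.   34.]
handle px [317.77437166 161.22493497]
[148 169]
[148 190]
[148 169]
```

>>> arm_command(
  deltas=[
    [[1.5,0,0],[0,0,0],4.5],
    [[1.5,0,0],[0,0,0],4.5],
    [[1.37,0,0],[0,0,0],4.5],
    [[0,0,0],[0,0,-0.14],4.5],
    [[0,0,0],[0,0,-0.14],4.5],
    [[0,0,0],[0,0,-0.14],4.5],
    [[0,0,0],[0,0,-0.14],4.5],
    [[0,0,0],[0,0,-0.14],4.5],
    [[0,0,0],[0,0,-0.14],4.5],
    [[0,0,0],[0,0,-0.14],4.5],
    [[0,0,0],[0,0,-0.14],4.5],
    [[0,0,0],[0,0,-0.14],4.5],
    [[0,0,0],[0,0,-0.14],4.5],
    [[0,0,0],[0,0,-0.14],4.5],
    [[0,0,0],[0,0,-0.03],4.5],
    [[0,0,0],[0,0,0],4.5],
  ],
)

```text
clock: 19.4
position: [0.5452, -0.051, 0.2947]
tool_rot: [-3.141, -0.001, 1.783]
force: [-0.2, 0.0, -0.8]
grip_width: 0.045
finger_force: 0.0
```

Run:
```python
from h import *
plan([.546,-.051,.226],1.7866)
o,f=look("wrist");g=f["frame"].max(2)
x=np.array([.214,-.977,0]);c=np.array([.5454,-.051,0])
R=Rt(o)
for a in(.04,-.03,.02):
    P=c+x*a+[0,0,.08];u,v=px(f,P).astype(int)
    q=np.nonzero(g[v,max(u-45,0):u+45]<70)[0]+u-45
    print(u,v,q[[0,-1]],[ (R.T@(w(f,(e,v),.08)-o["position"])*1000).round(1) for e in q[[0,-1]]])
```

```text
t 19.4 pos [ 0.5452 -0.051   0.2947] yaw 1.7831 shift cm [-0.02  0.08  6.87] rz -0.004 tilt [-0.0008 -0.0006  0.    ] w 0.045 F [-0.2  0.  -0.8] q7 -0.18
320 283 [275 330] [array([-39.8, -30. , 214.7]), array([-39.8,   6.7, 214.7])]
320 181 [310 331] [array([ 30.2,  -6.1, 214.8]), array([ 30.2,   6.6, 214.7])]
320 256 [275 363] [array([-19.8, -29.2, 214.7]), array([-19.8,  27.9, 214.7])]
```

>>> arm_command(
  deltas=[
    [[0,0.03,2],[0,0,0],4.5],
    [[0,0,2],[0,0,0],4.5],
    [[0,0,1.5],[0,0,0],4.5],
    [[0,0,1],[0,0,0],4.5],
    [[0,0,0.4],[0,0,0],4.5],
    [[0,0,0],[0,0,0],4.5],
    [[0,0,0],[0,0,0],0.8],
    [[0,0,0],[0,0,0],0.8],
    [[0,0,0],[0,0,0],0.8],
    [[0,0,0],[0,0,0],0.8],
    [[0,0,0],[0,0,0],0.8],
    [[0,0,0],[0,0,0],0.8],
    [[0,0,0],[0,0,0],0.8],
  ],
  newtons=100,
)

```text
clock: 20.75
position: [0.5458, -0.0508, 0.2271]
tool_rot: [3.141, 0.001, 1.786]
force: [-2.9, -0.1, 9.0]
grip_width: 0.0123
finger_force: 98.5
```

>>> arm_command(
  deltas=[
    [[0,0,-0.2],[0,0,0],0.8],
    [[0,0,-0.3],[0,0,0],0.8],
    [[0,0,-0.5],[0,0,0],0.8],
    [[0,0,-0.6],[0,0,0],0.8],
    [[0,0,-0.7],[0,0,0],0.8],
    [[0,0,-0.7],[0,0,0],0.8],
    [[0,0,-0.7],[0,0,0],0.8],
    [[0,0,-0.7],[0,0,0],0.8],
    [[0,0,0],[0,0,0],0.8],
    [[0,0,0],[0,0,0],0.8],
  ],
)

```text
clock: 21.75
position: [0.5457, -0.0508, 0.2703]
tool_rot: [3.141, 0.0, 1.786]
force: [-0.2, -0.2, -6.9]
grip_width: 0.0121
finger_force: 97.6
```

>>> arm_command(
  deltas=[
    [[0,0,-0.5],[0,0,0],0.8],
    [[0,0,-0.9],[0,0,0],0.8],
    [[0,0,-1.2],[0,0,0],0.8],
    [[0,0,-1.2],[0,0,0],0.8],
    [[0,0,-1.2],[0,0,0],0.8],
    [[0,0,-1.2],[0,0,0],0.8],
    [[0,0,-0.9],[0,0,0],0.8],
    [[0,0,-0.5],[0,0,0],0.8],
    [[0,0,-0.3],[0,0,0],0.8],
    [[0,0,0],[0,0,0],0.8],
    [[0,0,0],[0,0,0],0.8],
    [[0,0,0],[0,0,0],0.8],
    [[0,0,0],[0,0,0],0.8],
    [[0,0,0],[0,0,0],0.8],
  ],
)

```text
clock: 23.15
position: [0.5457, -0.0507, 0.349]
tool_rot: [-3.141, -0.0, 1.786]
force: [-0.2, -0.4, -6.7]
grip_width: 0.0119
finger_force: 97.8
```

Run:
```python
from h import *
o=bot.observe();print(o["position"],o["tool_rot"],o["force"],o["moment"],o["finger_force"],abs(o["qd"]).max())
dz=o["position"][2]-.2271
_,f=look("wrist")
x=np.array([.214,-.977,0]);c=np.array([.5454,-.051,0])
for s in(.094,-.094): print(px(f,c+x*s+[0,0,.023+dz]))
cv2.imwrite("pics/w7.png",f["frame"][...,::-1])
```

```text
[ 0.54568293 -0.05074671  0.34902302] [-3.14129428e+00 -1.47814247e-04  1.78581339e+00] [-0.20202718 -0.39967706 -6.7151623 ] [ 0.0226732  -0.0172183  -0.00978363] 97.772376537323 0.001988026464578948
[319.61595016 360.7664432 ]
[319.63962934  64.4187293 ]
```

```bash
python3 -c "
from workcell import bot
print(bot.job_done())"
```

```text
the job is handed in; nothing more can be done
None
```

I put both spares into the empty pockets and handed the job in at about 23 s. The arm is holding the full carrier level and still by its handle, about 12 cm above the station. The hand-in gave no verdict. The hold is judged from the arm readings alone, as I had used all 10 pictures.

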